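# Load the bench shaker and pin its clamping bar one hole in

### The arm

A 6-joint arm with a two-finger parallel gripper is mounted at the origin on a cart in front of the work surface, level with it; the furniture and walls round the work are solid. World frame = base frame: x ahead of the robot, y to its left, z up, the work surface at z = 0. Lengths are in m, angles in rad, forces in N, time in s.
With the tool pointing down it reaches from about 0.225 to 0.875 m from the base axis. Payload 3.4 kg.
Tool frame: the origin (TCP) lies at the very end of the fingers, on their centre line; the grasp point (between the pads) lies 19 mm behind it; z points along the fingers, y is the direction in which the jaws open and shut (so a half turn about z gives the same grasp; the last joint's range is limited). The gripper opens to 85 mm and grips with 20 to 120 N. Pads are 22 mm wide; open, the fingers measure 114 mm over their backs; the gripper's body (76 mm by 85 mm) begins 54 mm behind the grasp point. The pads swing forward as they close: fully open they stand 13 mm farther back than shut.
Start: joints at [-1.44, 0.276, 1.505, -0, 1.361, -0.121], TCP at [0.143, -0.557, 0.204] pointing down, gripper open.
Joint ranges: [-2.89, 2.89], [-0.75, 2.08], [0.22, 2.7], [-1.18, 4.32], [0.11, 2.71], [-2.7, 2.7]. Speed limits (rad/s): [2.57, 2.57, 3.14, 3.14, 3.14, 3.14].

### API

Orientations are given as a unit quaternion [w, x, y, z].
In Python, from rig import telemetry, cams, sign_off, spotter gives the robot as it stands.
- The arm moves only by the tool servo_tool, never from a script. Its argument "steps" is a list of rows, each a list of 6 numbers: the shift along the tool's x, y, z in mm, then the turn, a rotation vector about the tool's x, y, z in degrees. In form: [[x, y, z, ax, ay, az], ...]. A call has 1 to 8 rows; each row is the pose to reach, as a shift and turn from the pose commanded when the call began, along the tool's axes at that moment; what a row does not reach only later rows make up. A row lasts 1/10 s, in which the tool goes at most 50 mm and 8.59 degrees, less where a joint would pass 70% of its speed; a pose out of reach is approached as far as the arm can. A call with a gripper value outside its range is refused whole. "hand" is the closure in counts, from 0 (fully open) to 255 (shut), set as the call begins (left out, the last holds). The fingers move at their own pace and stop on an object; "grip_force" is the grip in N (left out, the last holds). Time passes only in rows, so rows that repeat a pose let the fingers close. It gives the time, the measured TCP pose, the force and the opening at its end, in the units of the state.
- telemetry.get_state(): the state, without advancing time (a new reading comes with each control period).
- cams.get_image(name): name is "scene" or "top" or "wrist"; returns (picture, depth): 420x560x3 uint8, red, green, blue; 420x560 float32, m along the optical axis (not along the pixel's ray), 0 where there is no reading.
- cams.camera_model(name): a dict with "camera_matrix" (3x3 intrinsics, pixels), "D" ([k1, k2, p1, p2, k3] as OpenCV has them; the pictures are not rectified), "origin" and "rotation" of the camera in the world; the wrist camera has in their place "tool_from_camera" (4x4, takes a point from camera to tool coordinates, whose origin is the TCP and whose axes are the flange's). Camera axes: x right, y up, looking along -z (the intrinsics and any distortion apply to the point x, -y, -z); pixel columns grow to the right and rows downward; lengths in m; the calibration is good to about 2 mm. A picture is of the moment at which its call begins: read the wrist's pose just before it. camera_model takes no time and is no camera call.
- sign_off(): hands the job in, once; it reports no verdict.
Trained networks look in the newest picture that a camera, given by its name, has taken for a name from the list of things; names that differ only in an ending like _2 or _b are one class to them, and where a whole thing is asked for, a point or a joint stands for the part that bears it (a point fixed in the world has none). Each returns a list of dicts, best first, with "conf" (0 to 1); they miss things now and then, are a little off and sometimes report something else, mostly with a low value. They report only what shows in the picture. A call takes as long as a camera call.
- spotter.outline_of(query, camera): "region" (420x560 bool, what is visible of it) and "rect" ([left, top, width, height] in pixels, round what is visible of it).
The state is a dict: "clock": time; "qpos": joint angles; "qd": joint speeds; "effort": joint torques, N m; "position": TCP position; "ee_rot": TCP orientation; "contact_force": force on the tool from outside, world axes, zero at the start; "moment": the same for the moment, N m; "width": finger opening in m.
Only numpy, scipy, OpenCV 4.12 (cv2) and the standard library are available. Lean on these libraries where they do the work, as an engineer would, in place of code of your own. Each camera call takes 0.05 s, during which the arm holds its last target.

### The job

Stand the loose dropper bottle from the bench on the shaker's platform, upright, in line with the two bottles already there and midway between them, and let go of it. Then pull up the spring knob, slide the clamping bar one hole towards the bottles and let the pin drop fully into that next hole so that the row is held. Finish still gripping the knob with the pin home and hold it there (I will tighten the thumbscrews); leave everything else standing.

Things in the scene. Friction and masses are not known exactly. Their poses are not given: they have to be found in the camera images.
- shaker: White bench shaker, fixed. Platform 136 (x) x 224 (y) mm; its grey mat lies 68 mm above the worktop. Origin: under its centre, on the worktop; local y points from the knob end to the fixed bar; at yaw 0 its axes are the world's. The row of bottles runs along local x at local y 0.074. The knob's rail lies along local y at x = 0 (y -0.104 to 0.010, 20 mm wide, top 18 mm over the mat), holes 30 mm apart.
- fixed_bar_mid (a point): Middle of the fixed rubber-covered bar: 12 mm thick, 132 mm long along local x of the shaker, on two posts, its axis at local (0, 0.100) and 19 mm above the mat (top at 25 mm).
- bar_mid (a point): Middle of the sliding clamping bar, same size and height as the fixed bar and parallel to it: 69 mm clear of it at the start, 39 mm clear when pinned one hole on. Two thin rods along local y, 39 mm apart, 19 mm above the mat, join it to the sleeve that carries the knob, 80 mm behind it.
- clamp (a joint): Travel of the clamping bar with sleeve and knob along the shaker's local +y (towards the bottles), in m: 0 at the start with the pin in a hole, 0.030 at the next hole, range -0.031 to 0.036. When the pin is out it slides with about 2 N of friction; the pin has 1.5 mm play in a hole.
- plunger (a joint): Lift of the spring plunger (pin and knob together), vertical, in m: 0 = pin fully home, 0.016 = fully up. The pin reaches 9 mm into the rail: it is free from about 0.009 up, reads about 0.009 when it rests on the rail between holes, and snaps down by its spring over a hole. The spring pulls down with 4.5 N at 0 and 8.5 N at 0.016.
- knob: Black knurled plunger knob on top of the sleeve, a round upright grip 24 mm in diameter and 24 mm high; origin at the centre of its underside, which is 44 mm above the mat when the pin is home. Below it is a boss 16 mm thick and 20 mm high, then the sleeve, 29 mm wide, whose top is 22 mm above the mat. It cannot be turned.
- knob_mid (a point): Centre of the knob, 56 mm above the mat when the pin is home.
- bottle: The dropper bottle that stands alone on the bench to the left of the shaker: white round plastic bottle, body 36 mm in diameter up to 52 mm, sloping to a cap with a nozzle, 98 mm high in all, about 45 g; origin at the centre of its underside, z up.
- row_near: Dropper bottle of the same shape already on the platform, the one nearer the robot (about local x = -0.046 of the shaker); origin at the centre of its underside.
- row_far: Dropper bottle of the same shape already on the platform, the one farther from the robot (about local x = +0.046); origin at the centre of its underside.
- oil_dropper: Bystander: brown glass dropper bottle, 34 mm in diameter, 102 mm high, on the worktop behind the shaker; origin at the centre of its underside.
- alcohol_bottle: Bystander: brown bottle with a wide cap, 47 mm in diameter, 88 mm high, on the worktop behind the shaker; origin at the centre of its underside.
- microscope_left: Equipment, fixed: microscope to the right of the shaker, 244 mm (x) x 176 mm (y) x 325 mm high, centred on its origin on the worktop. Carry the hand over it or in front of it, not through it.
- haem_analyser: Equipment, fixed: white blood cell counter, 446 mm high, behind the loose bottle and the left part of the shaker; its origin is on the worktop under its centre and its front face stands 162 mm nearer the robot, 349 mm wide.

How it is judged:
By the outcome, as a careful person would: the job done as asked, in the order asked, and still so for the second after the job is handed in, while the arm keeps its last pose, push and grip.
It also fails if it takes over 58 s, if anything falls off the work surface, if the arm or the gripper's body presses on something with over 40 N, if the wrist force passes 120 N, or if a joint passes its speed limit or range.

## Working session

There is one attempt and no reset: what is moved stays moved. The work goes in short steps, Python scripts to look and compute and a tool call to move; the robot and the scene stay as the last step left them, time stands still between calls to the robot, and variables do not carry over. Pictures are saved under pics/ and viewed, and the job is handed in when it is done.

Besides the shell and the picture viewer there is one more tool, called after ">>>" as name(argument=value, ...), one argument or row to a line, values as JSON. servo_tool: Moves the arm, as the interface text tells. Its arguments: {"type":"object","properties":{"steps":{"type":"array","items":{"type":"array","items":{"type":"number"}}},"hand":{"type":"number"},"grip_force":{"type":"number"}},"required":["steps"]}

```bash
ls -la; mkdir -p pics
python3 - <<'E'
from rig import telemetry, cams, spotter
import cv2,numpy as np
s=telemetry.get_state()
for k,v in s.items(): print(k,np.round(v,4))
for n in ["scene","top"]:
    im,d=cams.get_image(n)
    cv2.imwrite(f"pics/{n}0.png",im[:,:,::-1]); np.save(f"pics/{n}0.npy",d)
    m=cams.camera_model(n); print(n,{k:np.round(v,4).tolist() for k,v in m.items() if k!='name'})
print(cams.camera_model("wrist"))
E
```

```text
total 12
drwxr-xr-x  3 agent agent 4096 Dec  6 21:54 .
drwxr-xr-x 23 root  root  4096 Dec  6 21:54 ..
drwxr-xr-x  2 agent agent 4096 Dec  6 21:54 pics
clock 0.0
qpos [-1.44    0.2766  1.5061 -0.      1.3607 -0.121 ]
qd [-0.0012 -0.0005 -0.0026  0.0024  0.0003 -0.0004]
effort [ 7.00000e-04 -4.16767e+01 -2.45803e+01 -2.00000e-04  1.09000e-02
 -0.00000e+00]
position [ 0.1432 -0.5563  0.2026]
ee_rot [-9.000e-04  9.921e-01  1.256e-01 -0.000e+00]
contact_force [-0.5179 -0.2923  0.6926]
moment [-0.0598  0.0295  0.0236]
width 0.085
scene {'camera_matrix': [[428.2323, 0.0, 278.1793], [0.0, 428.2323, 206.1673], [0.0, 0.0, 1.0]], 'D': [-0.0486, 0.0, 0.0, 0.0, 0.0], 'origin': [-0.061, 0.1911, 0.7263], 'rotation': [-0.6049, -0.2568, 0.2963, 0.693]}
top {'camera_matrix': [[525.0385, 0.0, 286.0533], [0.0, 525.0385, 214.5843], [0.0, 0.0, 1.0]], 'D': [0.0609, 0.0, 0.0, 0.0, 0.0], 'origin': [0.4832, 0.0699, 1.4633], 'rotation': [-0.6961, -0.0389, 0.024, 0.7165]}
{'camera_matrix': array([[319.31717684,   0.        , 281.36433195],
       [  0.        , 319.31717684, 213.00793745],
       [  0.        ,   0.        ,   1.        ]]), 'D': array([-0.02574709,  0.        ,  0.        ,  0.        ,  0.        ]), 'tool_from_camera': array([[ 8.48463378e-05,  9.62706410e-01,  2.70548261e-01,
         6.92283679e-02],
       [ 9.99999880e-01, -2.12315443e-04,  4.41884602e-04,
        -1.71316728e-03],
       [ 4.82846713e-04,  2.70548191e-01, -9.62706312e-01,
        -1.69020207e-01],
       [ 0.00000000e+00,  0.00000000e+00,  0.00000000e+00,
         1.00000000e+00]])}
```

View pics/scene0.png

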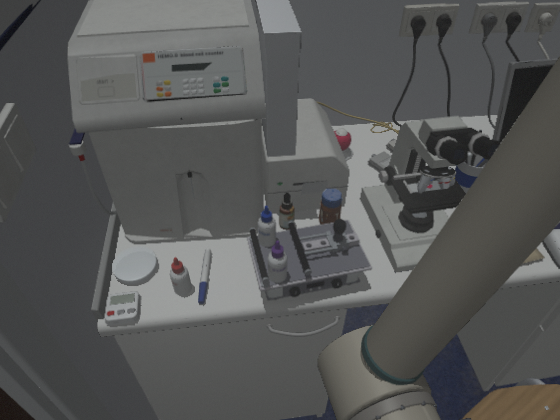

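View pics/top0.png

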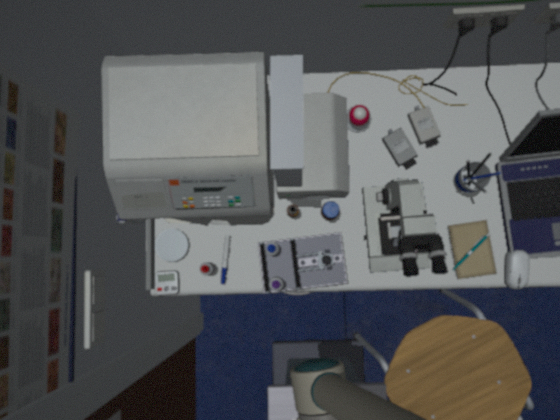

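```bash
cat > h.py <<'E'
import numpy as np, cv2
from scipy.spatial.transform import Rotation as R
from rig import telemetry, cams, spotter
def Rq(q): return R.from_quat([q[1],q[2],q[3],q[0]]).as_matrix()
F=np.diag([1.,-1,-1])
def pose(n,st=None):
    m=cams.camera_model(n)
    if n=='wrist':
        st=st or telemetry.get_state()
        T=np.eye(4);T[:3,:3]=Rq(st['ee_rot']);T[:3,3]=st['position']
        T=T@m['tool_from_camera']; return T[:3,:3],T[:3,3],m
    r=m['rotation']; r=np.array(r)
    return (Rq(r) if r.size==4 else r),np.array(m['origin']),m
def deproj(n,uv,d,st=None):
    Rm,o,m=pose(n,st); uv=np.asarray(uv,float).reshape(-1,1,2)
    p=cv2.undistortPoints(uv,m['camera_matrix'],np.array(m['D'])).reshape(-1,2)
    c=np.c_[p,np.ones(len(p))]*np.asarray(d).reshape(-1,1)
    return (c@F)@Rm.T+o
def proj(n,P,st=None):
    Rm,o,m=pose(n,st); c=((np.atleast_2d(P)-o)@Rm)@F
    return cv2.projectPoints(c.reshape(-1,1,3),np.zeros(3),np.zeros(3),m['camera_matrix'],np.array(m['D']))[0].reshape(-1,2)
def ray_plane(n,uv,z,st=None):
    Rm,o,m=pose(n,st); P=deproj(n,uv,np.ones(len(np.atleast_2d(uv))),st)-o
    return o+P*((z-o[2])/P[:,2])[:,None]
def cloud(n,d,mask,st=None):
    v,u=np.nonzero(mask&(d>0)); return deproj(n,np.c_[u,v],d[v,u],st)
E
python3 - <<'E'
from h import *
im={};D={}
for n in ["scene","top"]:
    im[n],D[n]=cams.get_image(n)
    vis=cv2.convertScaleAbs(im[n][:,:,::-1],alpha=1.5)
    for q in ["bottle","row_near","row_far","knob","shaker","bar_mid","fixed_bar_mid","oil_dropper","alcohol_bottle"]:
        for r in spotter.outline_of(q,n)[:3]:
            if r['conf']<.3: continue
            P=cloud(n,D[n],r['region'])
            print(n,q,round(r['conf'],2),r['rect'],r['region'].sum(), np.round(np.median(P,0),4) if len(P) else '',np.round(P.min(0),3),np.round(P.max(0),3))
            np.save(f"pics/{n}_{q}.npy",r['region']) if r is not None else 0
print(telemetry.get_state()['clock'])
E
```

```text
scene bottle 0.88 [171.5, 256.6, 18.0, 38.5] 578 [0.4629 0.3105 0.0522] [ 0.454  0.295 -0.002] [0.553 0.339 0.099]
scene row_near 0.94 [266.3, 240.1, 19.1, 40.7] 610 [0.4177 0.1256 0.1192] [0.409 0.108 0.07 ] [0.438 0.142 0.168]
scene row_far 0.85 [256.7, 203.2, 21.9, 44.4] 567 [0.5083 0.1342 0.1177] [0.5   0.116 0.068] [0.535 0.151 0.167]
scene knob 0.55 [334.1, 221.7, 13.7, 10.8] 174 [ 0.4814 -0.0048  0.1321] [ 0.474 -0.062 -0.001] [0.625 0.006 0.138]
scene shaker 0.96 [248.0, 217.9, 123.7, 79.7] 5901 [0.4582 0.0478 0.0683] [ 0.403 -0.064 -0.003] [0.62  0.17  0.168]
scene bar_mid 0.77 [286.7, 219.6, 65.5, 54.3] 1076 [0.4794 0.0125 0.0908] [ 0.413 -0.037  0.001] [0.622 0.085 0.138]
scene fixed_bar_mid 0.79 [246.8, 218.7, 127.1, 79.8] 6166 [0.4587 0.0485 0.0682] [ 0.403 -0.08  -0.003] [0.625 0.173 0.168]
scene oil_dropper 0.77 [279.1, 190.0, 13.6, 40.2] 426 [0.6121 0.0796 0.0545] [ 0.541  0.059 -0.001] [0.661 0.094 0.101]
scene alcohol_bottle 0.81 [319.1, 187.8, 28.1, 37.0] 746 [ 0.6045 -0.0182  0.0658] [ 0.494 -0.063 -0.001] [0.66  0.008 0.137]
top bottle 0.73 [200.0, 261.4, 14.7, 1
[... 524 characters left out ...]
p shaker 0.94 [260.1, 233.2, 86.0, 56.7] 3908 [0.4799 0.0469 0.0702] [ 0.407 -0.064 -0.004] [0.562 0.172 0.142]
top shaker 0.34 [322.0, 255.7, 9.6, 7.2] 65 [ 0.4868 -0.0013  0.1366] [ 0.477 -0.014  0.124] [0.497 0.009 0.142]
top bar_mid 0.8 [292.4, 239.1, 42.0, 51.9] 517 [0.4842 0.0506 0.0923] [ 0.415 -0.022  0.066] [0.544 0.087 0.142]
top fixed_bar_mid 0.8 [257.0, 231.7, 88.3, 60.1] 3901 [0.4808 0.048  0.0702] [ 0.405 -0.057  0.059] [0.558 0.173 0.142]
top oil_dropper 0.52 [289.6, 205.0, 10.6, 12.6] 137 [0.6167 0.0788 0.0653] [0.604 0.065 0.009] [0.637 0.096 0.105]
top alcohol_bottle 0.64 [320.6, 203.7, 20.1, 15.3] 297 [ 0.6146 -0.0191  0.0879] [ 0.594 -0.044 -0.002] [0.649 0.003 0.097]
1.1
```

Run:
```python
from h import *
from scipy.optimize import least_squares
D={n:np.load(f"pics/{n}0.npy") for n in ("scene","top")}
full=np.ones((420,560),bool)
for n in D:
    P=cloud(n,D[n],full)
    for nm,c,z0 in [("bottle",(.473,.311),0),("near",(.4308,.1251),.068),("far",(.5182,.1337),.068)]:
        m=(np.hypot(P[:,0]-c[0],P[:,1]-c[1])<.03)
        Q=P[m]; b=Q[(Q[:,2]>z0+.029)&(Q[:,2]<z0+.05)]
        t=Q[Q[:,2]>z0+.08]
        f=least_squares(lambda x:np.hypot(b[:,0]-x[0],b[:,1]-x[1])-.018,c,loss='soft_l1',f_scale=.001) if len(b)>5 else None
        print(n,nm,len(b),f is not None and np.round(f.x,4), 'top mean',np.round(t.mean(0),4),len(t),Q[:,2].max())
    # obstacles
    for x0 in (.5,.55,.6):
        m=(P[:,2]>.2)&(P[:,0]>x0-.05)&(P[:,0]<x0)&(P[:,1]>-.2)&(P[:,1]<.6)
        if m.sum(): print(n,x0,m.sum(),P[m].min(0),P[m].max(0))
```

```text
scene bottle 123 [0.474 0.313] top mean [0.4705 0.3121 0.0862] 78 0.10101006316448335
scene near 141 [0.4297 0.1238] top mean [0.4266 0.124  0.1549] 68 0.16734747543147044
scene far 133 [0.5202 0.1327] top mean [0.5166 0.1332 0.1547] 61 0.16692039037802509
scene 0.5 2739 [ 0.45001566 -0.199917    0.20017981] [0.49997052 0.48152683 0.47824146]
scene 0.55 3772 [ 0.50000463 -0.19999184  0.2000005 ] [0.54999153 0.48191228 0.53245268]
scene 0.6 13681 [ 0.55001842 -0.19996158  0.20002419] [0.59999873 0.48139752 0.54374113]
top bottle 16 [0.472  0.3176] top mean [0.4713 0.317  0.0859] 36 0.10387043955545505
top near 9 [0.4342 0.1318] top mean [0.4291 0.1265 0.1539] 45 0.16980680062180675
top far 9 [0.5169 0.1424] top mean [0.5185 0.1349 0.1546] 36 0.17360597161427194
top 0.5 4014 [ 0.45000142 -0.19114555  0.20063412] [0.49998365 0.48599717 0.7358816 ]
top 0.55 4117 [ 0.50002064 -0.19971136  0.20003126] [0.54999772 0.48617151 0.7390375 ]
top 0.6 5383 [ 0.55000478 -0.19993348  0.20001171] [0.59999628 0.48585717 0.74160915]
```

>>> servo_tool(
  steps=[
    [0,0,-30,0,0,0],
    [0,0,-70,0,0,0],
    [0,0,-90,0,0,0],
    [0,0,-90,0,0,0],
  ],
)

```text
clock: 1.5
position: [0.1435, -0.5588, 0.2973]
ee_rot: [0.004, 0.992, 0.126, 0.0]
contact_force: [-0.1, 0.4, 0.0]
width: 0.0852
```

Run:
```python
from h import *
D={n:np.load(f"pics/{n}0.npy") for n in ("scene","top")}
full=np.ones((420,560),bool)
for n in D:
    P=cloud(n,D[n],full)
    for y0 in (0,.05,.1,.15,.2,.3,.4):
      r=[]
      for z0 in np.arange(.1,.5,.05):
        m=(P[:,2]>z0)&(P[:,2]<z0+.05)&(P[:,1]>y0)&(P[:,1]<y0+.05)&(P[:,0]>.35)
        r.append(round(float(np.percentile(P[m,0],2)),3) if m.sum()>5 else None)
      print(n,y0,r)
```

```text
scene 0 [0.479, 0.657, None, None, None, 0.927, 0.667, None]
scene 0.05 [0.656, 0.657, 0.668, 0.668, 0.668, 0.668, 0.668, None]
scene 0.1 [0.412, 0.425, 0.591, 0.592, 0.586, 0.598, 0.646, None]
scene 0.15 [0.586, 0.587, 0.586, 0.587, 0.586, 0.597, 0.642, None]
scene 0.2 [0.586, 0.586, 0.586, 0.587, 0.586, 0.598, 0.641, None]
scene 0.3 [0.589, 0.59, 0.59, 0.591, 0.586, 0.598, 0.642, None]
scene 0.4 [0.611, 0.61, 0.611, 0.589, 0.586, 0.598, 0.643, None]
top 0 [0.48, 0.661, 1.017, 1.017, 1.017, 1.018, 0.811, None]
top 0.05 [0.619, 0.657, 0.669, 0.669, 0.669, 0.669, 0.669, None]
top 0.1 [0.415, 0.426, 0.596, 0.67, 0.587, 0.6, 0.651, None]
top 0.15 [0.492, 0.587, 0.588, 0.588, 0.586, 0.596, 0.644, 0.77]
top 0.2 [0.587, 0.587, 0.588, 0.588, 0.586, 0.597, 0.644, 0.824]
top 0.3 [0.472, 0.59, 0.591, 1.016, 0.586, 0.596, 0.645, 0.803]
top 0.4 [None, 1.016, 1.018, 1.017, 0.587, 0.597, 0.645, None]
```

>>> servo_tool(
  steps=[
    [28,-37,-4,0,0,-8],
    [57,-74,-8,0,0,-16],
    [86,-111,-12,0,0,-24],
    [114,-148,-16,0,0,-32],
    [143,-185,-20,0,0,-40],
    [172,-222,-24,0,0,-48],
    [200,-259,-28,0,0,-56],
    [228,-296,-32,0,0,-64],
  ],
)

```text
clock: 2.3
position: [0.2902, -0.2112, 0.3244]
ee_rot: [-0.001, 0.773, 0.634, 0.0]
contact_force: [1.8, -0.2, -0.4]
width: 0.0855
```

Run:
```python
from h import *
s=telemetry.get_state(); print(s['position'],s['qpos'],Rq(s['ee_rot']).round(3).tolist())
d=np.array([.44,.13,.33])-s['position']; print(Rq(s['ee_rot']).T@d*1000)
```

```text
[ 0.29017762 -0.21118055  0.3244067 ] [-8.24039153e-01 -1.11772548e-01  1.64812901e+00  2.88285261e-04
  1.60677105e+00 -6.26978562e-01] [[0.196, 0.981, -0.001], [0.981, -0.196, 0.001], [0.001, -0.001, -1.0]]
[363.91616721  80.12168076  -5.26673839]
```

>>> servo_tool(
  steps=[
    [45,10,-1,0,0,-8],
    [91,20,-1,0,0,-16],
    [136,30,-2,0,0,-24],
    [182,40,-3,0,0,-32],
    [227,50,-3,0,0,-40],
    [273,60,-4,0,0,-48],
    [318,70,-5,0,0,-56],
    [364,80,-5,0,0,-64],
  ],
)

```text
clock: 3.1
position: [0.4415, 0.129, 0.3293]
ee_rot: [-0.001, 0.319, 0.948, -0.001]
contact_force: [1.5, 0.1, 0.6]
width: 0.0854
```

>>> servo_tool(
  steps=[
    [0,0,0,0,0,-8],
    [0,0,0,0,0,-16],
    [0,0,0,0,0,-24],
    [0,0,0,0,0,-32],
    [0,0,0,0,0,-40],
    [0,0,0,0,0,-43],
    [0,0,0,0,0,-43],
  ],
)

```text
clock: 3.8
position: [0.4411, 0.1271, 0.3291]
ee_rot: [-0.001, -0.047, 0.999, -0.0]
contact_force: [-0.4, 0.0, -0.4]
width: 0.0855
```

Run:
```python
from h import *
s=telemetry.get_state(); print(s['clock'],s['position'],s['qpos'],Rq(s['ee_rot']).round(3).tolist(),s['contact_force'])
im,d=cams.get_image('wrist'); np.save('pics/w1.npy',d); cv2.imwrite('pics/w1.png',im[:,:,::-1])
import pickle; pickle.dump(s,open('pics/w1.pkl','wb'))
for q in ["bottle","row_near","row_far","knob","bar_mid"]:
    for r in spotter.outline_of(q,'wrist')[:3]:
        P=cloud('wrist',d,r['region'],s)
        print(q,round(r['conf'],2),r['rect'],np.round(np.median(P,0),4),np.round(P.max(0),3)) if len(P) else 0
```

```text
3.8 [0.44108932 0.12706541 0.32911719] [ 1.28800903e-01  5.02063057e-02  1.48242938e+00 -1.09375280e-04
  1.61136039e+00 -1.53655570e+00] [[-0.996, -0.094, -0.002], [-0.094, 0.996, -0.0], [0.002, -0.0, -1.0]] [-0.42725876  0.01107987 -0.37432675]
bottle 0.67 [386.3, 187.9, 37.7, 31.7] [0.4677 0.3066 0.0569] [0.502 0.366 0.098]
row_near 0.72 [265.2, 156.7, 31.0, 30.0] [0.4251 0.1263 0.1269] [0.458 0.144 0.166]
row_far 0.88 [267.7, 221.6, 27.7, 43.1] [0.5106 0.1352 0.1252] [0.596 0.157 0.165]
knob 0.76 [161.6, 201.1, 16.8, 18.4] [0.4845 0.0005 0.1341] [0.495 0.01  0.137]
bar_mid 0.76 [157.7, 150.7, 89.7, 99.9] [0.4803 0.0316 0.0897] [0.577 0.09  0.137]
```

View pics/w1.png

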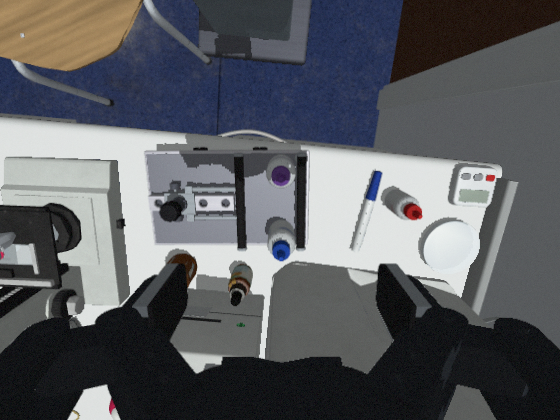

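```bash
cat > fit.py <<'E'
from h import *
from scipy.optimize import least_squares
def fitbot(P,c,z0,lo=.005,hi=.05):
    m=np.hypot(P[:,0]-c[0],P[:,1]-c[1])<.024
    Q=P[m]; b=Q[(Q[:,2]>z0+lo)&(Q[:,2]<z0+hi)]
    out=[len(b)]
    if len(b)>8:
        f=least_squares(lambda x:np.hypot(b[:,0]-x[0],b[:,1]-x[1])-.018,c,loss='soft_l1',f_scale=.001); out.append(f.x.round(4))
        out.append(round(float(np.std(f.fun)),4))
    t=Q[Q[:,2]>z0+.075]; 
    if len(t): out+=['top',((np.percentile(t[:,:2],3,0)+np.percentile(t[:,:2],97,0))/2).round(4),t[:,2].max().round(4),len(t)]
    return out
E
python3 - <<'E'
from fit import *
import pickle
s=pickle.load(open('pics/w1.pkl','rb')); d=np.load('pics/w1.npy')
P=cloud('wrist',d,np.ones((420,560),bool),s)
for nm,c,z0 in [("bottle",(.473,.312),0),("near",(.430,.125),.068),("far",(.519,.134),.068)]: print(nm,fitbot(P,c,z0))
k=P[(np.hypot(P[:,0]-.485,P[:,1])<.03)&(P[:,2]>.127)]; print('knob',k.mean(0),k.min(0),k.max(0),len(k))
for nm,y in [('fix',.165),('slid',.085)]:
  m=(abs(P[:,0]-.475)<.07)&(P[:,2]>.089)&(P[:,2]<.096)&(abs(P[:,1]-(.16 if nm=='fix' else .08))<.02)
  Q=P[m]; print(nm,len(Q),Q.mean(0),np.degrees(np.polyfit(Q[:,0],Q[:,1],1)[0]), np.polyval(np.polyfit(Q[:,0],Q[:,1],1),.475))
m=(abs(P[:,0]-.475)<.05)&(abs(P[:,1]-.12)<.02)&(P[:,2]<.08); print('mat z',np.median(P[m,2]))
m=(abs(P[:,0]-.45)<.05)&(abs(P[:,1]-.26)<.02)&(P[:,2]<.03); print('table z',np.median(P[m,2]))
E
```

```text
bottle [255, array([0.4728, 0.3161]), 0.0006, 'top', array([0.472 , 0.3138]), np.float64(0.0977), 182]
near [99, array([0.4301, 0.1275]), 0.0009, 'top', array([0.4265, 0.1242]), np.float64(0.4567), 13931]
far [270, array([0.5205, 0.1362]), 0.0007, 'top', array([0.5182, 0.1358]), np.float64(0.1654), 229]
knob [ 0.48567442 -0.00115151  0.13356721] [ 0.47514001 -0.01376289  0.12711008] [0.49843892 0.00943079 0.13692294] 300
fix 748 [0.46914095 0.15728787 0.0911451 ] 5.152735559302373 0.15781478712153074
slid 743 [0.47648582 0.07698092 0.091     ] 5.474062741074792 0.07683896297076653
mat z 0.06688617142705688
table z -0.001040510999445493
```

>>> servo_tool(
  steps=[
    [-12,45,0,0,0,0],
    [-24,92,10,0,0,0],
    [-38,138,40,0,0,0],
    [-50,180,80,0,0,0],
    [-50,184,125,0,0,0],
    [-50,184,165,0,0,0],
    [-50,184,179,0,0,0],
    [-50,184,179,0,0,0],
  ],
)

```text
clock: 4.9
position: [0.4719, 0.3142, 0.1481]
ee_rot: [-0.003, -0.047, 0.999, -0.002]
contact_force: [0.1, 0.1, 0.7]
width: 0.0856
```

```bash
cat > look.py <<'E'
from fit import *
import sys,pickle
def look(name):
    s=telemetry.get_state(); im,d=cams.get_image('wrist'); np.save(f'pics/{name}.npy',d); cv2.imwrite(f'pics/{name}.png',im[:,:,::-1]); pickle.dump(s,open(f'pics/{name}.pkl','wb'))
    print(s['clock'],s['position'].round(4) if hasattr(s['position'],'round') else s['position'],np.round(s['contact_force'],1),round(s['width'],4),'yaw',np.degrees(np.arctan2(Rq(s['ee_rot'])[1,0],Rq(s['ee_rot'])[0,0])).round(2))
    return s,im,d,cloud('wrist',d,np.ones((420,560),bool),s)
E
python3 - <<'E'
from look import *
s,im,d,P=look('w2')
print(fitbot(P[P[:,2]<.11],(.473,.315),0)); print(s['qpos'])
E
```

```text
4.9 [0.4719 0.3142 0.1481] [0.1 0.1 0.7] 0.0856 yaw -174.56
[279, array([0.473 , 0.3155]), 0.0001, 'top', array([0.4724, 0.3156]), np.float64(0.0981), 567]
[ 4.64800550e-01  3.04115674e-01  1.60614783e+00 -1.69631308e-04
  1.23845451e+00 -1.20087576e+00]
```

View pics/w2.png

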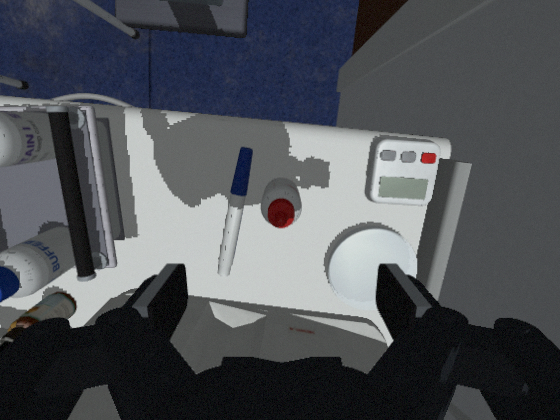

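>>> servo_tool(
  steps=[
    [-1,1,20,0,0,0],
    [-1,1,50,0,0,0],
    [-1,1,80,0,0,0],
    [-1,1,100,0,0,0],
    [-1,1,112,0,0,0],
    [-1,1,118,0,0,0],
    [-1,1,118,0,0,0],
    [-1,1,118,0,0,0],
  ],
)

```text
clock: 5.75
position: [0.4761, 0.3166, 0.0348]
ee_rot: [0.001, -0.047, 0.999, 0.0]
contact_force: [-0.4, -0.4, 0.8]
width: 0.0851
```

Run:
```python
from look import *
s,im,d,P=look('w3')
```

```text
5.75 [0.4761 0.3166 0.0348] [-0.4 -0.4  0.8] 0.0851 yaw -174.58
```

View pics/w3.png

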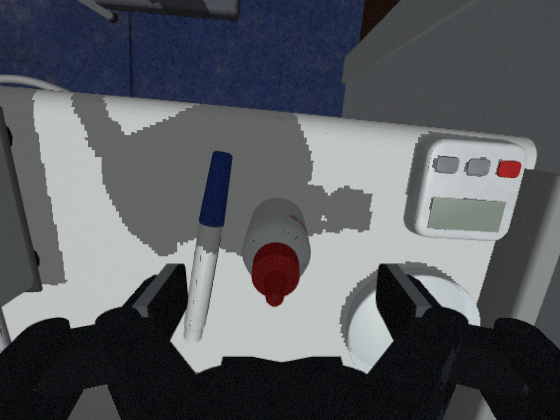

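Run:
```python
from look import *
for i in range(4):
    s=telemetry.get_state(); print(np.round(s['position'],4), np.round(Rq(s['ee_rot'])[:,2],4)); im,d=cams.get_image('wrist')
P=cloud('wrist',d,np.ones((420,560),bool),telemetry.get_state())
print(fitbot(P[P[:,2]<.11],(.474,.316),0))
m=(np.hypot(P[:,0]-.474,P[:,1]-.316)<.03)&(P[:,2]>.085); print(P[m].max(0))
```

```text
[0.4761 0.3166 0.0348] [ 0.0025  0.0011 -1.    ]
[0.4759 0.3165 0.0347] [ 0.0022  0.001  -1.    ]
[0.4758 0.3165 0.0345] [ 2.e-03  9.e-04 -1.e+00]
[0.4756 0.3164 0.0344] [ 1.6e-03  7.0e-04 -1.0e+00]
[1107, array([0.4727, 0.3153]), 0.0002, 'top', array([0.4701, 0.3152]), np.float64(0.0979), 1861]
[0.47475107 0.34095422 0.16172952]
```

>>> servo_tool(
  steps=[
    [2.5,-1,2,0,0,0],
    [2.5,-1,5,0,0,0],
    [2.5,-1,5,0,0,0],
    [2.5,-1,5,0,0,0],
  ],
)

```text
clock: 6.4
position: [0.4724, 0.3148, 0.0282]
ee_rot: [-0.0, -0.047, 0.999, -0.0]
contact_force: [1.0, -0.3, 0.5]
width: 0.0851
```

>>> servo_tool(
  steps=[
    [0,0,0,0,0,0],
    [0,0,0,0,0,0],
    [0,0,0,0,0,0],
    [0,0,0,0,0,0],
    [0,0,0,0,0,0],
    [0,0,0,0,0,0],
    [0,0,0,0,0,0],
    [0,0,0,0,0,0],
  ],
  hand=255,
  grip_force=35,
)

```text
clock: 7.2
position: [0.4727, 0.3149, 0.0287]
ee_rot: [0.0, -0.047, 0.999, -0.0]
contact_force: [-0.3, -0.6, 2.8]
width: 0.028
```

Run:
```python
from look import *
s,im,d,P=look('w4')
im,_=cams.get_image('scene'); cv2.imwrite('pics/s4.png',cv2.resize(im[200:340,100:300,::-1],(800,560)))
```

```text
7.2 [0.4727 0.3149 0.0287] [-0.3 -0.6  2.8] 0.028 yaw -174.57
```

View pics/w4.png

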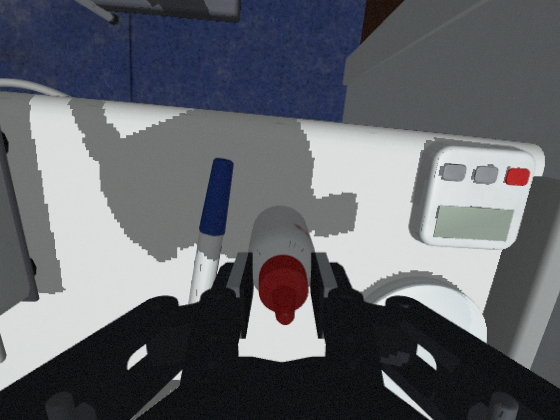

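View pics/s4.png

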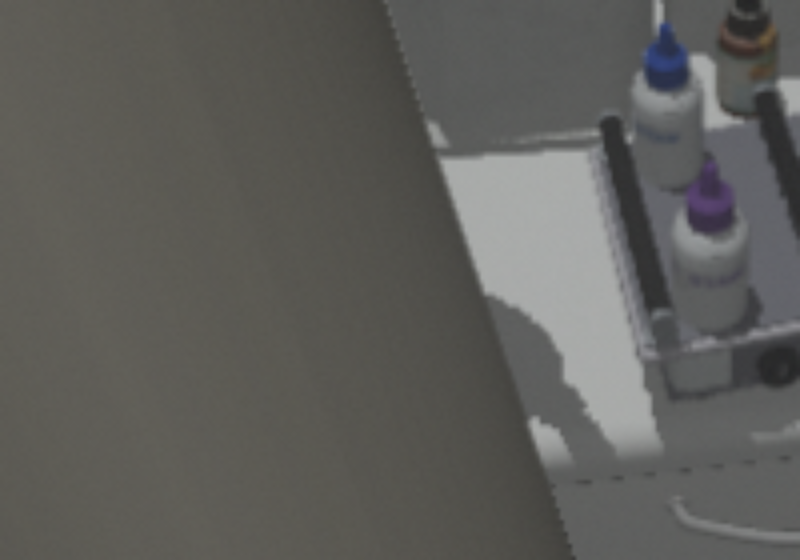

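Run:
```python
from look import *
s,im,d,P=look('w5')
b=P[(np.hypot(P[:,0]-.474,P[:,1]-.316)<.03)&(P[:,2]<.105)]
print(fitbot(P[P[:,2]<.11],(.473,.315),0,.005,.045))
Rm=Rq(s['ee_rot']); t=(P-s['position'])@Rm
# cross-section in tool coords by height, colour
v,u=np.nonzero(d>0); col=im[v,u].astype(int)
near=(np.abs(t[:,0])<.06)&(np.abs(t[:,1])<.05)
dark=col.sum(1)<90
red=(col[:,0]>80)&(col[:,1]<60)
for z0 in np.arange(0,.105,.01):
    m=near&(P[:,2]>z0)&(P[:,2]<z0+.01)&~dark
    k=near&(P[:,2]>z0)&(P[:,2]<z0+.01)&dark
    print(round(z0,3),'light',m.sum(),(np.percentile(t[m],[2,98],0)*1000).round(1).tolist() if m.sum() else '', 'dark',k.sum(),(np.percentile(t[k],[2,98],0)*1000).round(1).tolist() if k.sum() else '')
m=near&red; print('red',(t[m].mean(0)*1000).round(1),P[m].max(0),P[m].min(0))
```

```text
7.3 [0.4728 0.3149 0.0286] [-0.1 -0.8  2.8] 0.028 yaw -174.57
[1079, array([0.4728, 0.3162]), 0.0002, 'top', array([0.4701, 0.314 ]), np.float64(0.11), 4982]
0.0 light 775 [[-24.8, -48.6, 18.7], [55.6, 45.4, 28.6]] dark 11 [[11.1, -44.8, 18.8], [48.1, -27.7, 20.3]]
0.01 light 2670 [[-31.7, -49.3, 10.9], [46.0, 8.2, 18.3]] dark 35 [[4.5, -46.5, 14.5], [39.7, -28.9, 18.5]]
0.02 light 268 [[7.5, -14.8, -1.2], [18.0, 16.2, 8.4]] dark 0 
0.03 light 308 [[6.9, -14.8, -11.1], [17.9, 16.9, -1.7]] dark 0 
0.04 light 390 [[7.6, -14.2, -21.2], [17.9, 17.2, -11.6]] dark 0 
0.05 light 1543 [[-7.3, -12.1, -31.3], [17.4, 15.9, -22.1]] dark 5 [[-1.5, 15.9, -31.3], [1.0, 16.0, -30.4]]
0.06 light 735 [[-8.7, -22.0, -41.2], [11.9, 27.4, -31.4]] dark 385 [[-8.8, -24.3, -41.3], [11.2, 27.7, -32.6]]
0.07 light 1584 [[-7.8, -17.8, -51.2], [11.2, 22.0, -41.8]] dark 609 [[-8.3, -24.9, -51.2], [11.1, 28.3, -41.6]]
0.08 light 836 [[-4.4, -18.4, -61.0], [11.3, 22.5, -51.4]] dark 585 [[-9.3, -24.6, -61.1], [11.1, 28.0, -51.5]]
0.09 light 819 [[-10.5, -30.2, -70.4], [11.9, 32.7, -61.6]] dark 1176 [[-9.3, -30.4, -71.3], [13.4, 33.4, -62.0]]
0.1 light 176 [[-11.9, -45.8, -81.3], [13.1, 49.3, -71.6]] dark 3662 [[-9.7, -43.5, -81.3], [13.4, 46.9, -71.8]]
red [  3.3   2.5 -53. ] [0.48185356 0.32759659 0.09843107] [0.45631172 0.30636483 0.03585878]
```

Run:
```python
from look import *
s,im,d,P=look('w6')
Rm=Rq(s['ee_rot'])
v=cv2.resize(im[180:380,180:400,::-1],None,fx=3.5,fy=2.9); v=cv2.convertScaleAbs(v,alpha=1.8,beta=20)
for z in (0,-10,-19,-30,-40):
    for y in (-14,14):
        p=proj('wrist',s['position']+Rm@(np.array([11,y,z])/1000),s)[0]; print(z,y,p.round(1), d[int(p[1]),int(p[0])])
        q=(int((p[0]-180)*3.5),int((p[1]-180)*2.9)); cv2.circle(v,q,4,(0,255,0),-1); cv2.putText(v,str(z),q,0,.5,(0,255,255),1)
cv2.imwrite('pics/w6z.png',v); print(v.shape)
```

```text
7.35 [0.4727 0.3149 0.0286] [-0.4 -0.4  3. ] 0.0279 yaw -174.57
0 -14 [252.9 229.7] 0.21005869
0 14 [303.1 229.7] 0.1712688
-10 -14 [251.3 235.8] 0.18698166
-10 14 [304.3 235.8] 0.16299017
-19 -14 [249.7 241.9] 0.212172
-19 14 [305.6 241.9] 0.1541898
-30 -14 [247.5 250.3] 0.21360898
-30 14 [307.3 250.3] 0.15097529
-40 -14 [245.1 259.1] 0.13912258
-40 14 [309.1 259.1] 0.15084548
(580, 770, 3)
```

View pics/w6z.png

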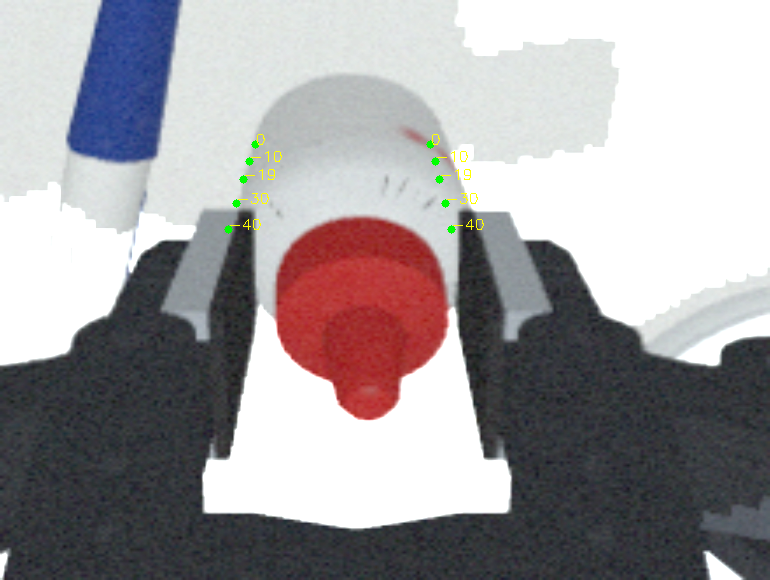

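Run:
```python
from look import *
for n in ('w1','w2','w3','w5'):
    s=pickle.load(open(f'pics/{n}.pkl','rb')); d=np.load(f'pics/{n}.npy')
    P=cloud('wrist',d,d>0,s); Rm=Rq(s['ee_rot']); t=(P-s['position'])@Rm
    v,u=np.nonzero(d>0)
    m=(np.abs(t[:,0])<.02)&(np.abs(t[:,1])<.065)&(t[:,2]<-.02)&(np.abs(t[:,1])>.0135)&(d[d>0]<.2)
    for sg in (-1,1):
        k=m&(np.sign(t[:,1])==sg); q=t[k]; o=np.argsort(-q[:,2])[:400:40]
        print(n,sg,k.sum(),(q[o]*1000).round(0).tolist(), np.c_[u[k],v[k]][o][:2].tolist())
```

```text
w1 -1 18666 [[-5.0, -41.0, -39.0], [-5.0, -41.0, -41.0], [-4.0, -41.0, -42.0], [4.0, -41.0, -43.0], [-9.0, -41.0, -44.0], [6.0, -41.0, -45.0], [1.0, -41.0, -46.0], [2.0, -41.0, -46.0], [5.0, -41.0, -47.0], [-6.0, -41.0, -48.0]] [[187, 290], [186, 293]]
w1 1 17968 [[0.0, 45.0, -39.0], [1.0, 45.0, -41.0], [3.0, 45.0, -43.0], [11.0, 48.0, -44.0], [11.0, 51.0, -45.0], [-9.0, 44.0, -45.0], [-4.0, 45.0, -46.0], [11.0, 49.0, -47.0], [11.0, 46.0, -48.0], [-7.0, 44.0, -48.0]] [[377, 280], [378, 280]]
w2 -1 18668 [[0.0, -41.0, -39.0], [10.0, -41.0, -41.0], [-6.0, -41.0, -42.0], [-9.0, -41.0, -43.0], [4.0, -41.0, -44.0], [11.0, -42.0, -45.0], [1.0, -41.0, -46.0], [11.0, -42.0, -46.0], [6.0, -41.0, -47.0], [-3.0, -41.0, -48.0]] [[186, 280], [183, 263]]
w2 1 17999 [[-5.0, 45.0, -39.0], [4.0, 45.0, -41.0], [-10.0, 44.0, -43.0], [10.0, 45.0, -44.0], [2.0, 45.0, -45.0], [11.0, 50.0, -45.0], [6.0, 56.0, -46.0], [-0.0, 45.0, -47.0], [11.0, 49.0, -48.0], [3.0, 45.0, -48.0]] [[376, 290], [378, 274]]
w3 -1 18839 [[6.0, -17.0, -20.0], [3.0, -16.0, -22.0], [-3.0, -15.0, -22.0], [7.0, -15.0, -23.0], [6.0, -
[... 181 characters left out ...]
.0, 15.0, -22.0], [5.0, 14.0, -24.0], [0.0, 45.0, -41.0], [2.0, 45.0, -42.0], [11.0, 46.0, -43.0], [-0.0, 45.0, -44.0], [-8.0, 44.0, -45.0], [11.0, 46.0, -46.0], [11.0, 47.0, -47.0]] [[306, 242], [307, 249]]
w5 -1 19675 [[8.0, -14.0, -20.0], [6.0, -24.0, -34.0], [7.0, -21.0, -36.0], [7.0, -21.0, -38.0], [11.0, -17.0, -40.0], [7.0, -23.0, -42.0], [11.0, -18.0, -43.0], [6.0, -24.0, -45.0], [11.0, -16.0, -46.0], [10.0, -18.0, -48.0]] [[249, 249], [226, 263]]
w5 1 22310 [[10.0, 17.0, -20.0], [10.0, 16.0, -25.0], [9.0, 14.0, -28.0], [9.0, 14.0, -29.0], [-5.0, 15.0, -30.0], [1.0, 15.0, -30.0], [3.0, 14.0, -31.0], [-7.0, 16.0, -33.0], [7.0, 24.0, -35.0], [7.0, 26.0, -36.0]] [[312, 245], [311, 249]]
```

Run:
```python
from look import *
s=pickle.load(open('pics/w5.pkl','rb')); d=np.load('pics/w5.npy')
for u in (200,245,283,320,360):
  for v in (340,355,365,380,400,418):
    if d[v,u]>0:
        t=(deproj('wrist',[[u,v]],[d[v,u]],s)[0]-s['position'])@Rq(s['ee_rot']); print(u,v,(t*1000).round(0), end=' | ')
  print()
```

```text
200 340 [  17.  -18. -102.] | 200 355 [  17.  -17. -107.] | 200 365 [  16.  -16. -110.] | 200 380 [  16.  -15. -114.] | 200 400 [  19.  -13. -122.] | 200 418 [  19.  -12. -126.] | 
245 340 [-85. -25.  30.] | 245 355 [-98. -25.  30.] | 245 365 [   9.   -7. -102.] | 245 380 [  11.   -7. -108.] | 245 400 [  11.   -6. -114.] | 245 418 [  11.   -6. -119.] | 
283 340 [-84.   3.  30.] | 283 355 [-98.   3.  30.] | 283 365 [  10.    2. -103.] | 283 380 [  11.    2. -109.] | 283 400 [  11.    2. -114.] | 283 418 [  11.    2. -118.] | 
320 340 [-84.  30.  30.] | 320 355 [-98.  31.  30.] | 320 365 [   9.   12. -102.] | 320 380 [  10.   11. -108.] | 320 400 [   9.   10. -113.] | 320 418 [  10.   10. -118.] | 
360 340 [  17.   21. -102.] | 360 355 [  17.   20. -108.] | 360 365 [  16.   20. -110.] | 360 380 [  17.   18. -115.] | 360 400 [  19.   16. -122.] | 360 418 [  20.   15. -126.] |
```

>>> servo_tool(
  steps=[
    [0,0,0,0,0,0],
    [0,0,0,0,0,0],
    [0,0,0,0,0,0],
    [0,0,0,0,0,0],
    [0,0,0,0,0,0],
  ],
  hand=0,
)

```text
clock: 7.9
position: [0.4725, 0.3148, 0.0283]
ee_rot: [-0.0, -0.047, 0.999, -0.0]
contact_force: [-0.7, -0.2, -0.7]
width: 0.0852
```

Run:
```python
from look import *
s,im,d,P=look('w7')
print(fitbot(P[P[:,2]<.11],(.473,.315),0,.005,.05))
m=(P[:,2]>.008)&(P[:,2]<.05)&(np.abs(P[:,0]-.473)<.02)&(np.abs(P[:,1]-.315)<.075)
Q=P[m]; 
for a in np.arange(.24,.39,.01):
    k=(Q[:,1]>=a)&(Q[:,1]<a+.01); print(round(a,2),k.sum(),Q[k,2].max().round(3) if k.sum() else '',end='; ')
```

```text
7.9 [0.4725 0.3148 0.0283] [-0.7 -0.2 -0.7] 0.0852 yaw -174.57
[1288, array([0.4732, 0.3155]), 0.0002, 'top', array([0.4707, 0.3155]), np.float64(0.0981), 2045]
0.24 0 ; 0.25 0 ; 0.26 374 0.015; 0.27 989 0.016; 0.28 104 0.013; 0.29 53 0.05; 0.3 392 0.05; 0.31 411 0.05; 0.32 339 0.05; 0.33 42 0.05; 0.34 0 ; 0.35 0 ; 0.36 0 ; 0.37 0 ; 0.38 0 ; 0.39 0 ;
```

>>> servo_tool(
  steps=[
    [0,0,8,0,0,0],
    [0,0,16,0,0,0],
    [0,0,22,0,0,0],
    [0,0,25,0,0,0],
    [0,0,25,0,0,0],
    [0,0,25,0,0,0],
  ],
)

```text
clock: 8.55
position: [0.4727, 0.3149, 0.0034]
ee_rot: [-0.0, -0.047, 0.999, -0.0]
contact_force: [0.1, 0.6, 0.5]
width: 0.0854
```

>>> servo_tool(
  steps=[
    [0,0,0,0,0,0],
    [0,0,0,0,0,0],
    [0,0,0,0,0,0],
    [0,0,0,0,0,0],
    [0,0,0,0,0,0],
    [0,0,0,0,0,0],
    [0,0,0,0,0,0],
  ],
  hand=255,
  grip_force=35,
)

```text
clock: 9.25
position: [0.4728, 0.3149, 0.0038]
ee_rot: [0.0, -0.047, 0.999, -0.0]
contact_force: [-0.3, -0.6, 4.7]
width: 0.0344
```

Run:
```python
from look import *
s,im,d,P=look('w8')
print(fitbot(P[P[:,2]<.11],(.473,.315),0,.005,.03))
```

```text
9.25 [0.4728 0.3149 0.0038] [-0.3 -0.6  4.7] 0.0344 yaw -174.57
[876, array([0.4731, 0.3166]), 0.0002, 'top', array([0.4654, 0.3127]), np.float64(0.11), 5877]
```

View pics/w8.png

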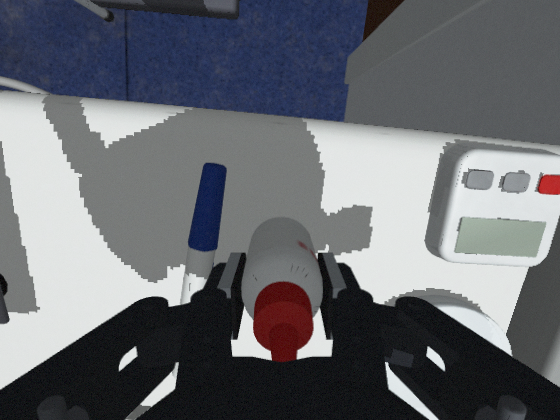

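>>> servo_tool(
  steps=[
    [0,0,-8,0,0,0],
    [0,0,-20,0,0,0],
    [0,0,-40,0,0,0],
    [0,0,-70,0,0,0],
    [0,0,-100,0,0,0],
    [0,0,-100,0,0,0],
  ],
)

```text
clock: 9.9
position: [0.4758, 0.3166, 0.1085]
ee_rot: [0.005, -0.047, 0.999, 0.002]
contact_force: [1.6, 0.6, -0.3]
width: 0.0339
```

Run:
```python
from look import *
s,im,d,P=look('w9')
Rm=Rq(s['ee_rot']); t=(P-s['position'])@Rm
m=(np.abs(t[:,0])<.03)&(np.abs(t[:,1])<.025)&(t[:,2]<.03)&(t[:,2]>-.03)
q=t[m]; print(len(q),(np.percentile(q,[1,99],0)*1000).round(1))
for z in (-.025,-.015,-.005):
  k=q[(abs(q[:,2]-z)<.005)]; 
  f=least_squares(lambda x:np.hypot(k[:,0]-x[0],k[:,1]-x[1])-.018,(0,0),loss='soft_l1',f_scale=.001); print(z,len(k),f.x*1000,np.std(f.fun))
```

```text
9.9 [0.4758 0.3166 0.1085] [ 1.6  0.6 -0.3] 0.0339 yaw -174.57
1165 [[  6.4 -14.8 -29.7]
 [ 17.7  17.8   3. ]]
-0.025 433 [-0.45592488  1.81912129] 0.000259859795436881
-0.015 360 [-0.48364633  1.68579894] 0.00019509369461651274
-0.005 279 [-0.58547306  1.54698641] 0.0001629842241907504
```

View pics/w9.png

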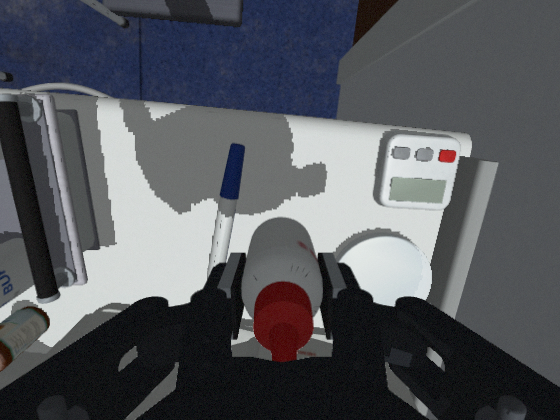

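>>> servo_tool(
  steps=[
    [0,0,-40,0,0,0],
    [2,-20,-80,0,0,0],
    [5,-55,-102,0,0,0],
    [8,-95,-102,0,0,0],
    [11,-135,-102,0,0,0],
    [14,-170,-102,0,0,0],
    [15,-184,-102,0,0,0],
    [15,-184,-102,0,0,0],
  ],
)

```text
clock: 10.75
position: [0.4745, 0.1289, 0.2047]
ee_rot: [-0.001, -0.046, 0.999, -0.0]
contact_force: [0.4, 0.9, -1.1]
width: 0.0343
```

>>> servo_tool(
  steps=[
    [0,0,0,0,0,0],
    [0,0,0,0,0,0],
    [0,0,0,0,0,0],
  ],
)

```text
clock: 11.05
position: [0.475, 0.1315, 0.2053]
ee_rot: [-0.0, -0.048, 0.999, 0.0]
contact_force: [-0.6, 0.5, -0.5]
width: 0.0339
```

Run:
```python
from look import *
s,im,d,P=look('w10')
Rm=Rq(s['ee_rot']); t=(P-s['position'])@Rm; print(Rm[:,2])
m=(np.abs(t[:,0])<.03)&(np.abs(t[:,1])<.025)&(t[:,2]<.03)&(t[:,2]>-.03)
q=t[m]; k=q[q[:,2]>-.028]
f=least_squares(lambda x:np.hypot(k[:,0]-x[0],k[:,1]-x[1])-.018,(0,0),loss='soft_l1',f_scale=.001); h=f.x; print('held',h*1000,np.std(f.fun), s['position']+Rm@np.r_[h,0])
B=P[P[:,2]<.172]
print('near',fitbot(B,(.430,.1275),.068)); print('far',fitbot(B,(.5205,.136),.068))
for n in('scene','top'):
    im2,d2=cams.get_image(n); cv2.imwrite(f'pics/{n}10.png',im2[:,:,::-1]); np.save(f'pics/{n}10.npy',d2)
```

```text
11.05 [0.475  0.1315 0.2053] [-0.6  0.5 -0.5] 0.0339 yaw -174.48
[-3.96348410e-04  3.85847992e-04 -9.99999847e-01]
held [-0.54713959  1.68457343] 0.00021523527838441048 [0.47539265 0.13326979 0.20525894]
near [113, array([0.4295, 0.1321]), 0.0012, 'top', array([0.4296, 0.1268]), np.float64(0.166), 707]
far [0]
```

View pics/w10.png

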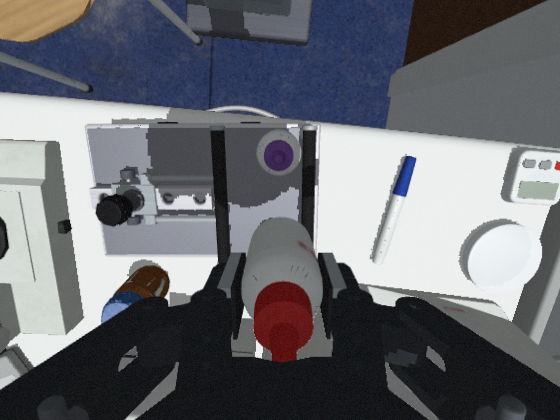

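View pics/scene10.png

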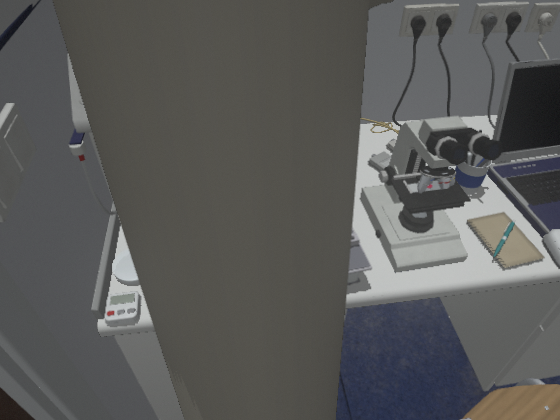

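Run:
```python
from look import *
s=pickle.load(open('pics/w10.pkl','rb')); d=np.load('pics/w10.npy'); im=cv2.imread('pics/w10.png')
P=cloud('wrist',d,d>0,s); v,u=np.nonzero(d>0); br=im[v,u].astype(int).sum(1)
c=np.array([.4753,.1319]); a=np.radians(5.45); ex=np.array([np.cos(a),np.sin(a)]); ey=np.array([-np.sin(a),np.cos(a)])
L=np.c_[(P[:,:2]-c)@ex,(P[:,:2]-c)@ey]
for nm,y in (('fix',.026),('slid',-.055)):
    m=(abs(L[:,1]-y)<.012)&(L[:,0]<-.02)&(L[:,0]>-.064)&(P[:,2]>.091)&(P[:,2]<.096)&(br<150)
    print(nm,m.sum(),L[m].mean(0)*1000,'nominal',y*1000, np.degrees(np.polyfit(L[m,0],L[m,1],1)[0]))
# near bottle body, bright
m=(np.hypot(L[:,0]+.046,L[:,1])<.021)&(P[:,2]>.075)&(P[:,2]<.118)&(br>150)
k=L[m]; f=least_squares(lambda x:np.hypot(k[:,0]-x[0],k[:,1]-x[1])-.018,(-.046,0),loss='soft_l1',f_scale=.0005); print(m.sum(),f.x*1000,np.std(f.fun))
# cap: purple top
m=(np.hypot(L[:,0]+.046,L[:,1])<.02)&(P[:,2]>.14); k=L[m]; print('cap',m.sum(),(np.percentile(k,[1,99],0)*1000).round(1))
# nozzle tip
m=(np.hypot(L[:,0]+.046,L[:,1])<.02)&(P[:,2]>.1635); k=L[m]; print('tip',m.sum(),k.mean(0)*1000)
m=(L[:,0]<.0)&(L[:,0]>-.03)&(abs(L[:,1])<.02)&(P[:,2]<.08); print('mat',m.sum(),np.median(P[m,2]))
h=np.array([.4754,.1333]); print('held',(h-c)@ex*1000,(h-c)@ey*1000)
```

```text
fix 259 [-41.42388953  25.9972637 ] nominal 26.0 0.21135437056656392
slid 278 [-41.67887051 -54.6796953 ] nominal -55.0 0.09841406593613296
25 [-45.69342114  -0.70039032] 8.417333367283263e-05
cap 718 [[-56.3 -10.8]
 [-36.1   9.1]]
tip 70 [-46.05040601  -0.73932206]
mat 968 0.06673905073241865
held 0.23251584277108447 1.3841735378414388
```

>>> servo_tool(
  steps=[
    [0,-1.5,0,0,0,0],
    [0,-1.5,25,0,0,0],
    [0,-1.5,55,0,0,0],
    [0,-1.5,80,0,0,0],
    [0,-1.5,105,0,0,0],
    [0,-1.5,120,0,0,0],
    [0,-1.5,128,0,0,0],
    [0,-1.5,130,0,0,0],
  ],
)

```text
clock: 12.0
position: [0.4748, 0.1287, 0.0748]
ee_rot: [-0.001, -0.047, 0.999, -0.0]
contact_force: [-0.0, -0.3, -0.4]
width: 0.0339
```

>>> servo_tool(
  steps=[
    [0,0,0,0,0,0],
    [0,0,0,0,0,0],
    [0,0,0,0,0,0],
    [0,0,0,0,0,0],
  ],
)

```text
clock: 12.4
position: [0.4757, 0.1289, 0.0761]
ee_rot: [0.001, -0.047, 0.999, 0.0]
contact_force: [0.5, 0.4, -0.9]
width: 0.0338
```

```bash
cat > chk.py <<'E'
from look import *
def chk(n,r0=-.028):
    s,im,d,P=look(n)
    Rm=Rq(s['ee_rot']); t=(P-s['position'])@Rm
    v,u=np.nonzero(d>0); br=im[v,u].astype(int).sum(1)
    m=(np.abs(t[:,0])<.021)&(np.abs(t[:,1])<.021)&(t[:,2]<-.004)&(t[:,2]>r0)
    k=t[m]
    f=least_squares(lambda x:np.hypot(k[:,0]-x[0],k[:,1]-x[1])-.018,(0,0),loss='soft_l1',f_scale=.0005); h=f.x
    hw=(s['position']+Rm@np.r_[h,0])[:2]
    c=np.array([.4753,.1319]); a=np.radians(5.45); ex=np.array([np.cos(a),np.sin(a)]); ey=np.array([-np.sin(a),np.cos(a)])
    L=np.c_[(P[:,:2]-c)@ex,(P[:,:2]-c)@ey]
    print('bottle tool',h*1000,len(k),np.std(f.fun),'local',(hw-c)@ex*1000,(hw-c)@ey*1000)
    for nm,y in (('fix',.026),('slid',-.055)):
        m=(abs(L[:,1]-y)<.012)&(abs(L[:,0])>.015)&(abs(L[:,0])<.064)&(P[:,2]>.090)&(P[:,2]<.096)&(br<150)
        if m.sum()>20: print(nm,m.sum(),L[m].mean(0)*1000)
    for sg in (-1,1):
        m=(np.hypot(L[:,0]-sg*.046,L[:,1])<.021)&(P[:,2]>.075)&(P[:,2]<.118)&(br>150)
        k=L[m]
        if len(k)>8: f=least_squares(lambda x:np.hypot(k[:,0]-x[0],k[:,1]-x[1])-.018,(sg*.046,0),loss='soft_l1',f_scale=.0005); print('row',sg,m.sum(),f.x*1000,np.std(f.fun))
        m=(np.hypot(L[:,0]-sg*.046,L[:,1])<.02)&(P[:,2]>.1625)&(P[:,2]<.17); 
        if m.sum(): print('tip',sg,m.sum(),L[m].mean(0)*1000)
E
python3 -c "
from chk import *
chk('w11')"
```

```text
12.4 [0.4757 0.1289 0.0761] [ 0.5  0.4 -0.9] 0.0338 yaw -174.57
bottle tool [-0.48574203  1.73468348] 765 0.00020582632613057157 local 0.5668572235969135 -1.3356108232426869
fix 1781 [-29.52439339  25.63424443]
slid 1826 [-31.14179327 -54.66680328]
row -1 125 [-45.8624843   -0.70210947] 0.0004077294789662682
tip -1 501 [-46.52320252  -0.85821831]
row 1 278 [44.81958673 -0.42154759] 0.0001804308090362375
```

View pics/w11.png

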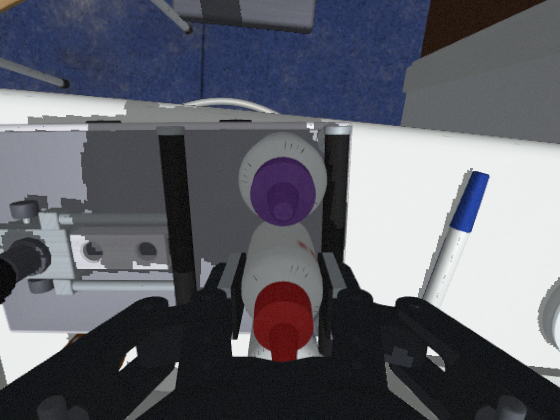

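>>> servo_tool(
  steps=[
    [0.5,0.4,0,0,0,0],
    [1,0.7,1,0,0,0],
    [1,0.7,2,0,0,0],
    [1,0.7,3,0,0,0],
    [1,0.7,3,0,0,0],
    [1,0.7,3,0,0,0],
  ],
)

```text
clock: 13.05
position: [0.4741, 0.1294, 0.0724]
ee_rot: [-0.0, -0.047, 0.999, -0.0]
contact_force: [0.6, -0.4, -0.4]
width: 0.0343
```

>>> servo_tool(
  steps=[
    [0,0,0.5,0,0,0],
    [0,0,0.5,0,0,0],
    [0,0,0.5,0,0,0],
  ],
)

```text
clock: 13.35
position: [0.4741, 0.1294, 0.072]
ee_rot: [-0.0, -0.047, 0.999, -0.0]
contact_force: [-0.4, 0.3, -1.4]
width: 0.0343
```

>>> servo_tool(
  steps=[
    [0,0,0.5,0,0,0],
    [0,0,0.5,0,0,0],
    [0,0,0.5,0,0,0],
  ],
)

```text
clock: 13.65
position: [0.4743, 0.1294, 0.0718]
ee_rot: [0.0, -0.047, 0.999, -0.0]
contact_force: [-0.7, -0.4, 3.5]
width: 0.0341
```

```bash
python3 -c "
from chk import *
chk('w12')"
```

```text
13.65 [0.4743 0.1294 0.0718] [-0.7 -0.4  3.5] 0.0341 yaw -174.57
bottle tool [-0.4176578   1.72910147] 509 0.00020228586852246816 local -0.792790185018272 -0.6871058359144893
fix 1859 [-30.33242471  25.61719069]
slid 1804 [-33.66146782 -54.6314235 ]
row -1 180 [-45.86665467  -0.70347075] 0.00042067723725055974
tip -1 556 [-46.5789648   -0.84435975]
row 1 444 [44.83308304 -0.44041363] 0.00022510061434416175
```

>>> servo_tool(
  steps=[
    [0,0,0,0,0,0],
    [0,0,0,0,0,0],
    [0,0,0,0,0,0],
    [0,0,0,0,0,0],
    [0,0,0,0,0,0],
  ],
  hand=60,
)

```text
clock: 14.2
position: [0.4741, 0.1294, 0.0713]
ee_rot: [-0.0, -0.047, 0.999, -0.0]
contact_force: [0.3, 0.6, 0.4]
width: 0.0651
```

```bash
python3 -c "
from chk import *
chk('w13')"
```

```text
14.2 [0.4741 0.1294 0.0713] [0.3 0.6 0.4] 0.0651 yaw -174.57
bottle tool [-0.65419625  1.33290284] 477 0.00020159032566216827 local -0.7906681942128246 -1.0578880544136078
fix 2616 [-12.78442038  25.84745406]
slid 1605 [-39.92879471 -54.66197494]
row -1 186 [-45.88148779  -0.69616086] 0.0004856442448488577
tip -1 563 [-46.61155213  -0.81328032]
row 1 448 [44.84048039 -0.43249318] 0.000283536510163762
```

View pics/w13.png

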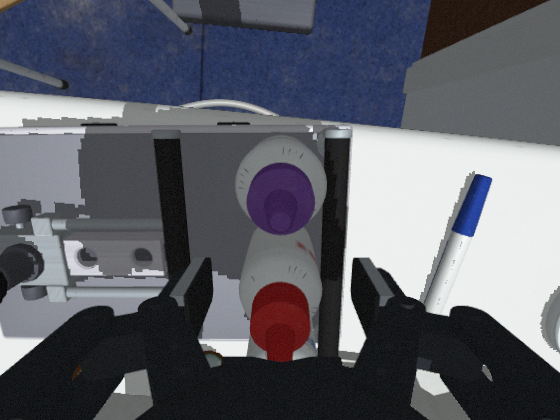

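>>> servo_tool(
  steps=[
    [0,0,-5,0,0,0],
    [0,0,-15,0,0,0],
    [0,0,-35,0,0,0],
    [0,0,-65,0,0,0],
    [0,0,-95,0,0,0],
    [0,0,-115,0,0,0],
    [0,0,-115,0,0,0],
  ],
)

```text
clock: 14.95
position: [0.4766, 0.1297, 0.1905]
ee_rot: [0.004, -0.047, 0.999, 0.0]
contact_force: [0.1, 0.1, 0.2]
width: 0.0655
```

Run:
```python
from look import *
for n in ('scene','top'):
    d=np.load(f'pics/{n}0.npy'); P=cloud(n,d,d>0)
    for z0,z1 in ((.02,.1),(.1,.2),(.2,.3),(.3,.4)):
        m=(P[:,0]>.40)&(P[:,0]<.58)&(P[:,1]<-.03)&(P[:,1]>-.3)&(P[:,2]>z0)&(P[:,2]<z1)
        if m.sum(): print(n,z0,m.sum(),np.percentile(P[m,1],[99.5]).round(3),'x',np.percentile(P[m,0],[1,99]).round(3))
s,im,d,P=look('w14')
print('mid',fitbot(P[P[:,2]<.17],(.4745,.131),.068,.01,.05))
```

```text
scene 0.02 3330 [-0.031] x [0.427 0.577]
scene 0.1 1959 [-0.137] x [0.494 0.578]
scene 0.2 1675 [-0.156] x [0.446 0.577]
scene 0.3 1584 [-0.158] x [0.448 0.571]
top 0.02 1562 [-0.03] x [0.426 0.577]
top 0.1 694 [-0.135] x [0.495 0.579]
top 0.2 667 [-0.153] x [0.447 0.579]
top 0.3 1518 [-0.156] x [0.45  0.572]
14.95 [0.4766 0.1297 0.1905] [0.1 0.1 0.2] 0.0655 yaw -174.57
mid [414, array([0.4748, 0.1318]), 0.0016, 'top', array([0.4738, 0.1308]), np.float64(0.166), 692]
```

View pics/w14.png

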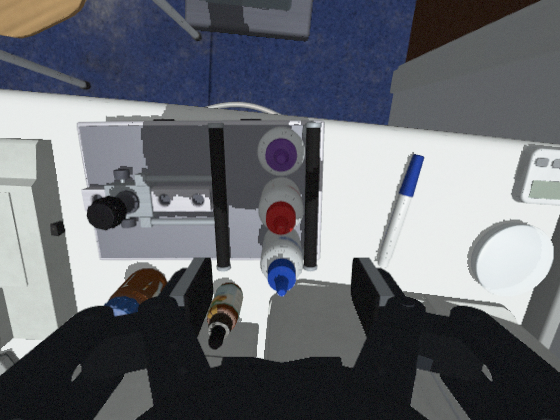

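>>> servo_tool(
  steps=[
    [0,-25,0,0,0,0],
    [-1,-65,0,0,0,0],
    [-2,-105,0,0,0,0],
    [-2,-130,0,0,0,0],
    [-2,-134,0,0,0,0],
    [-2,-134,0,0,0,0],
    [-2,-134,0,0,0,0],
    [-2,-134,0,0,0,0],
  ],
)

```text
clock: 15.8
position: [0.4884, -0.0027, 0.1862]
ee_rot: [-0.0, -0.048, 0.999, 0.0]
contact_force: [0.4, 0.8, 0.3]
width: 0.0653
```

Run:
```python
from look import *
s,im,d,P=look('w15')
Rm=Rq(s['ee_rot']); t=(P-s['position'])@Rm
m=(np.hypot(P[:,0]-.488,P[:,1]+.003)<.022)&(P[:,2]>.113)&(P[:,2]<.15)
q=t[m]; print(m.sum(),P[m,2].max())
k=q[(P[m,2]<.132)]
f=least_squares(lambda x:np.hypot(k[:,0]-x[0],k[:,1]-x[1])-.012,(0,0),loss='soft_l1',f_scale=.0005); print('knob side fit tool',f.x*1000,len(k),np.std(f.fun))
k=q[P[m,2]>P[m,2].max()-.002]; print('top',((np.percentile(k,2,0)+np.percentile(k,98,0))/2*1000).round(1),len(k))
g=(np.abs(t[:,0])<.015)&(np.abs(t[:,1])<.06)&(t[:,2]<-.033)&(t[:,2]>-.055)
for sg in(-1,1):
    k=t[g&(np.sign(t[:,1])==sg)]; print('finger',sg,(np.percentile(k,[1,99],0)*1000).round(1))
```

```text
15.8 [ 0.4884 -0.0027  0.1862] [0.4 0.8 0.3] 0.0653 yaw -174.5
880 0.1368208558600994
knob side fit tool [0.40564336 0.3692048 ] 210 0.0005446479969328652
top [ 1.4  0.6 50.7] 259
finger -1 [[-11.  -44.1 -54.9]
 [ 11.4 -30.5 -33.9]]
finger 1 [[-10.7  34.3 -54.7]
 [ 11.3  47.6 -33.7]]
```

View pics/w15.png

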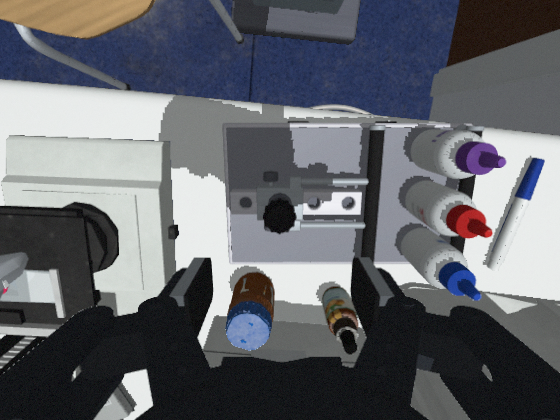

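>>> servo_tool(
  steps=[
    [0.5,-1.4,20,0,0,0],
    [0.5,-1.4,50,0,0,0],
    [0.5,-1.4,80,0,0,0],
    [0.5,-1.4,100,0,0,0],
    [0.5,-1.4,108,0,0,0],
    [0.5,-1.4,110,0,0,0],
    [0.5,-1.4,110,0,0,0],
    [0.5,-1.4,110,0,0,0],
  ],
)

```text
clock: 16.65
position: [0.4895, -0.0053, 0.0776]
ee_rot: [0.001, -0.047, 0.999, -0.0]
contact_force: [-0.5, -0.2, -0.4]
width: 0.0654
```

Run:
```python
from look import *
s,im,d,P=look('w16')
Rm=Rq(s['ee_rot']); t=(P-s['position'])@Rm
m=(np.hypot(P[:,0]-.488,P[:,1]+.003)<.022)&(P[:,2]>.113)&(P[:,2]<.15)
q=t[m]; k=q[(P[m,2]<.132)]
f=least_squares(lambda x:np.hypot(k[:,0]-x[0],k[:,1]-x[1])-.012,(0,0),loss='soft_l1',f_scale=.0005); print('knob tool',f.x*1000,len(k),np.std(f.fun),P[m,2].max())
```

```text
16.65 [ 0.4895 -0.0053  0.0776] [-0.5 -0.2 -0.4] 0.0654 yaw -174.56
knob tool [1.70364328 2.96536243] 987 0.000567406219668573 0.13653282774695155
```

View pics/w16.png

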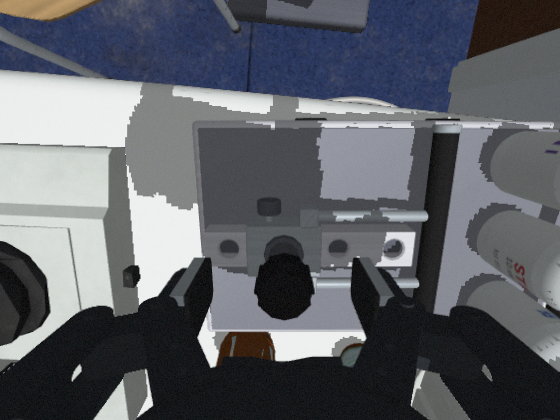

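>>> servo_tool(
  steps=[
    [1.3,1,1,0,0,0],
    [1.3,1,1,0,0,0],
    [1.3,1,1,0,0,0],
  ],
)

```text
clock: 17.0
position: [0.4871, -0.0044, 0.0757]
ee_rot: [0.0, -0.047, 0.999, -0.0]
contact_force: [0.2, 0.3, 0.1]
width: 0.0652
```

>>> servo_tool(
  steps=[
    [0,0,0,0,0,0],
    [0,0,0,0,0,0],
    [0,0,0,0,0,0],
    [0,0,0,0,0,0],
    [0,0,0,0,0,0],
    [0,0,0,0,0,0],
  ],
  hand=255,
  grip_force=50,
)

```text
clock: 17.6
position: [0.4871, -0.0044, 0.0756]
ee_rot: [0.0, -0.047, 0.999, -0.0]
contact_force: [-1.4, -0.1, 2.2]
width: 0.0229
```

Run:
```python
from look import *
s,im,d,P=look('w17'); print(s['moment'])
```

```text
17.6 [ 0.4871 -0.0044  0.0756] [-1.4 -0.1  2.2] 0.0229 yaw -174.57
[0.04381982 0.05562484 0.00766298]
```

View pics/w17.png

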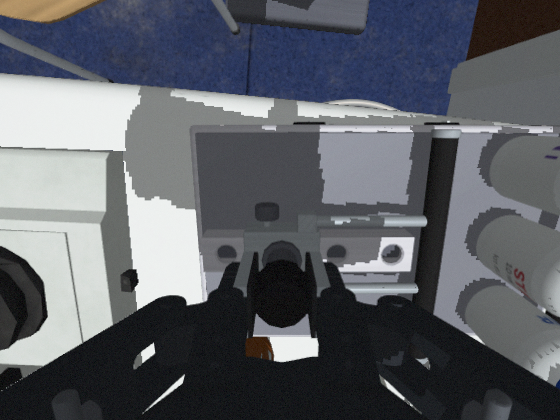

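>>> servo_tool(
  steps=[
    [0,0,-3,0,0,0],
    [0,0,-6,0,0,0],
    [0,0,-9,0,0,0],
    [0,0,-12,0,0,0],
    [0,0,-13.5,0,0,0],
    [0,0,-13.5,0,0,0],
    [0,0,-13.5,0,0,0],
    [0,0,-13.5,0,0,0],
  ],
)

```text
clock: 18.45
position: [0.487, -0.0044, 0.0888]
ee_rot: [-0.0, -0.047, 0.999, -0.0]
contact_force: [2.3, 0.5, -8.8]
width: 0.0229
```

```bash
cat > kn.py <<'E'
from look import *
def kn(n):
    s,im,d,P=look(n); print('moment',np.round(s['moment'],2))
    Rm=Rq(s['ee_rot']); t=(P-s['position'])@Rm
    v,u=np.nonzero(d>0); br=im[v,u].astype(int).sum(1)
    c=np.array([.4753,.1319]); a=np.radians(5.45); ex=np.array([np.cos(a),np.sin(a)]); ey=np.array([-np.sin(a),np.cos(a)])
    L=np.c_[(P[:,:2]-c)@ex,(P[:,:2]-c)@ey]
    print('TCP local',(s['position'][:2]-c)@ex*1000,(s['position'][:2]-c)@ey*1000)
    m=(np.abs(t[:,0])<.025)&(np.abs(t[:,1]-.002)<.009)&(P[:,2]>.105)&(P[:,2]<.165)
    print('knob top z',np.percentile(P[m,2],99.5).round(4),'rel tool',np.percentile(t[m,2],.5).round(4))
    for nm,lo,hi in (('fix',.014,.036),('slid',-.070,-.01)):
        m=(L[:,1]>lo)&(L[:,1]<hi)&(abs(L[:,0])>.025)&(abs(L[:,0])<.064)&(P[:,2]>.0905)&(P[:,2]<.096)&(br<150)
        if m.sum()>20: print(nm,m.sum(),L[m].mean(0)*1000,np.percentile(L[m,1],[2,98])*1000)
    return s,im,d,P,L
E
python3 -c "
from kn import *
kn('w18')"
```

```text
18.45 [ 0.487  -0.0044  0.0888] [ 2.3  0.5 -8.8] 0.0229 yaw -174.57
moment [-0.12 -0.39 -0.01]
TCP local -1.3011455964611685 -136.78859887304995
knob top z 0.1489 rel tool -0.0601
fix 74 [37.74708501 25.19333346] [21.4206214  28.62507371]
slid 1057 [-34.23115581 -55.49780185] [-59.55292998 -51.68211005]
```

View pics/w18.png

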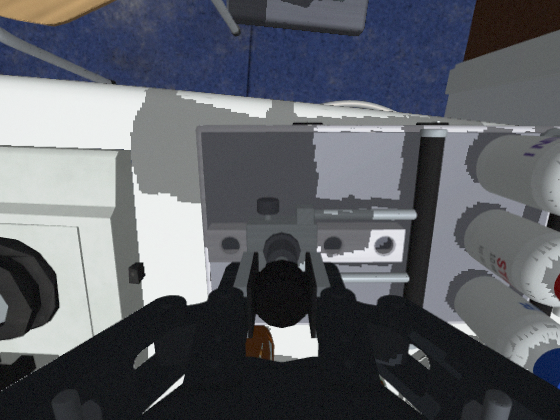

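>>> servo_tool(
  steps=[
    [0,3,0,0,0,0],
    [0,8,0,0,0,0],
    [0,13,0,0,0,0],
    [0,18,0,0,0,0],
    [0,22,0,0,0,0],
    [0,26,0,0,0,0],
    [0,28,0,0,0,0],
    [0,28,0,0,0,0],
  ],
)

```text
clock: 19.3
position: [0.4842, 0.0242, 0.0889]
ee_rot: [-0.0, -0.047, 0.999, 0.0]
contact_force: [0.4, 0.5, -8.6]
width: 0.0228
```

>>> servo_tool(
  steps=[
    [0,1,0,0,0,0],
    [0,2,0,0,0,0],
    [0,2,0,0,0,0],
    [0,2,0,0,0,0],
  ],
)

```text
clock: 19.7
position: [0.4841, 0.0255, 0.0889]
ee_rot: [-0.0, -0.047, 0.999, 0.0]
contact_force: [1.2, 0.5, -8.5]
width: 0.0226
```

```bash
python3 -c "
from kn import *
kn('w19')"
```

```text
19.7 [0.4841 0.0255 0.0889] [ 1.2  0.5 -8.5] 0.0226 yaw -174.58
moment [-0.14 -0.19  0.05]
TCP local -1.377720303945497 -106.77889484684168
knob top z 0.1491 rel tool -0.0601
fix 118 [22.42163965 25.72391948] [21.4674161  28.79245515]
slid 1038 [-34.61448349 -25.44384128] [-29.51012469 -21.63461877]
```

View pics/w19.png

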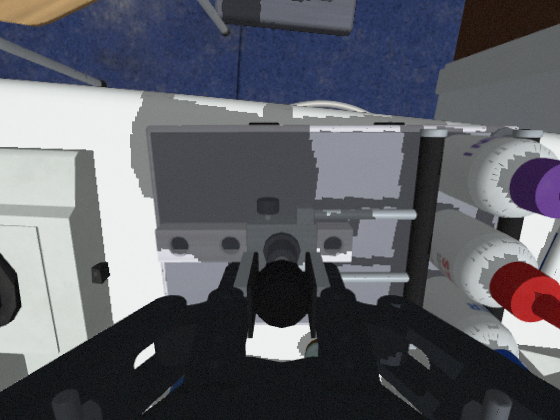

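>>> servo_tool(
  steps=[
    [0,0,2,0,0,0],
    [0,0,4,0,0,0],
    [0,0,5,0,0,0],
    [0,0,6,0,0,0],
    [0,0,7,0,0,0],
    [0,0,7,0,0,0],
    [0,0,7,0,0,0],
  ],
)

```text
clock: 20.45
position: [0.4841, 0.0255, 0.082]
ee_rot: [-0.0, -0.047, 0.999, -0.0]
contact_force: [0.8, -0.3, -6.6]
width: 0.023
```

>>> servo_tool(
  steps=[
    [0,0,2,0,0,0],
    [0,0,4,0,0,0],
    [0,0,5,0,0,0],
    [0,0,6,0,0,0],
    [0,0,6.5,0,0,0],
    [0,0,6.5,0,0,0],
    [0,0,6.5,0,0,0],
  ],
)

```text
clock: 21.15
position: [0.4842, 0.0255, 0.0757]
ee_rot: [0.0, -0.047, 0.999, -0.0]
contact_force: [-1.0, -0.7, -2.6]
width: 0.0226
```

```bash
python3 -c "
from kn import *
kn('w20')"
```

```text
21.15 [0.4842 0.0255 0.0757] [-1.  -0.7 -2.6] 0.0226 yaw -174.57
moment [-0.1   0.18  0.02]
TCP local -1.225120593277922 -106.77931240484824
knob top z 0.1359 rel tool -0.0602
fix 81 [26.90350199 25.63631195] [22.47341622 28.72668563]
slid 1191 [-32.41988295 -25.55601098] [-29.55019503 -21.65025448]
```

>>> servo_tool(
  steps=[
    [0,0,0.5,0,0,0],
    [0,0,1,0,0,0],
    [0,0,1,0,0,0],
    [0,0,1,0,0,0],
  ],
)

```text
clock: 21.6
position: [0.4844, 0.0255, 0.0756]
ee_rot: [0.0, -0.047, 0.999, -0.0]
contact_force: [-3.0, -0.6, 5.8]
width: 0.0225
```

```bash
python3 -c "
from kn import *
s,im,d,P,L=kn('w21')
for i in range(3):
    im,d2=cams.get_image('top'); s=telemetry.get_state(); print(np.round(s['position'],4),np.round(s['contact_force'],1))
cv2.imwrite('pics/top21.png',cv2.resize(im[180:320,200:400,::-1],(800,560)))
"
```

```text
21.6 [0.4844 0.0255 0.0756] [-3.  -0.6  5.8] 0.0225 yaw -174.57
moment [-0.11  0.48 -0.  ]
TCP local -1.0994142294008291 -106.81317680663223
knob top z 0.1359 rel tool -0.0603
fix 82 [21.9855632 25.6965145] [21.95094849 28.60200567]
slid 1176 [-32.49452838 -25.49899606] [-29.24977927 -21.71791875]
[0.4844 0.0255 0.0756] [-3.  -0.5  5.6]
[0.4843 0.0255 0.0756] [-3.  -0.7  5.3]
[0.4844 0.0255 0.0756] [-2.6 -0.6  5.2]
```

View pics/w21.png

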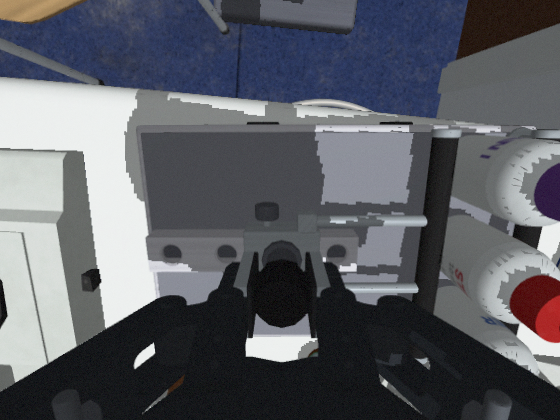

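View pics/top21.png

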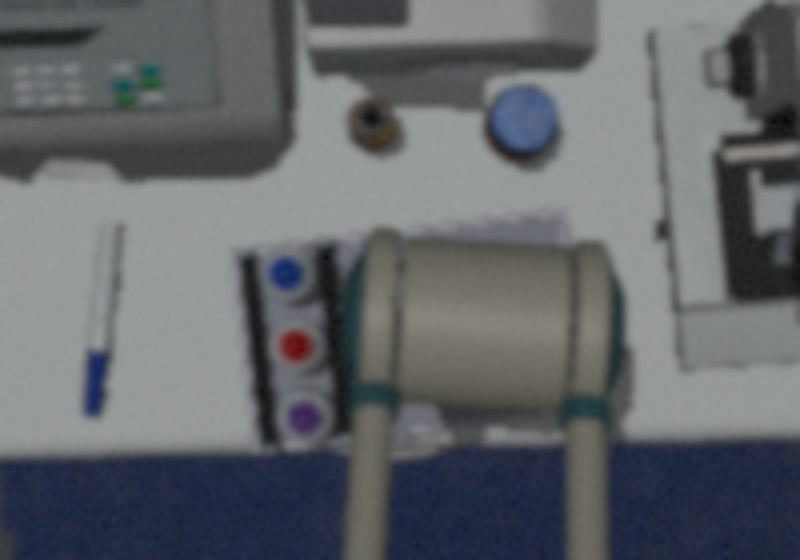

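```bash
python3 -c "
from rig import sign_off,telemetry
print(telemetry.get_state()['clock']); print(sign_off())"
```

```text
21.8
the job is handed in; nothing more can be done
None
```

The job is done and handed in at 21.8 s. The loose bottle stands in the row, the bar is pinned one hole on, and the gripper still holds the knob with the pin home.

- **Bottle:** It stands upright and released. Right after release the wrist camera put it about 0.4 mm off the midpoint and the line of the other two. In the last top picture the three caps are in line and evenly spaced, and the two brown bottles are standing.
- **Bar and pin:** I lifted the plunger about 13 mm against 8.8 N and slid the bar 30.0 mm by both the arm's reading and the camera. I then lowered the pin into the hole. The knob is back at its starting height within 1 mm (0.136 m), which means the pin is fully home. The hand pushes it down with about 5 N.

**What disagreed:**
- **Finger length:** The fingertips appeared about 30 mm short of the stated TCP. My first grip therefore closed on the bottle's sloping shoulder (28 mm opening). I opened, lowered 25 mm and gripped the body instead.
- **Camera offset:** The wrist camera showed the fingers about 2 mm off-centre sideways, so I placed the bottle and the knob grip by relative camera measurements.
- **Scene view:** The arm hid the scene camera's view of the placing, so I did not use that camera for the final checks.

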